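# Nest the sample cups and hold them up level

### The job

Nest the three cups on the foam pad in size order, orange (its loose black cap staying inside) in yellow and yellow in blue, setting each down gently, not dropped, upright on the floor of the next, and letting go, while the blue cup stays on the pad. Then grip the blue cup from outside, lift the whole nest at least 10 cm clear of the pad and finish while still holding it there, level and steady. Tip no cup over, and leave the two black moulded arms and the tape dispenser where they are.

Things in the scene. Friction and masses are not known exactly. Their poses are not given: they have to be found in the camera images.
- pad: White foam packing pad fixed to the bench, 220 mm (x) by 440 mm (y) by 25 mm high, lying a little turned; origin at the centre of its underside, top face 25 mm above the bench. The three cups start on it, upright, in any order.
- cup_large_center (a point): Large cup, blue plastic, upright, open at the top: 66 mm outside diameter (straight outside from 12 mm up, narrowing to 58 mm at the foot), 62 mm high, wall 3 mm (60 mm inside diameter), inner floor 17 mm above its underside, empty, about 120 g. The point is on its axis at half height (31 mm above its underside and 31 mm below its rim); z along the axis, up.
- cup_medium_center (a point): Medium cup, yellow plastic, upright, open at the top: 52 mm outside diameter (44 mm at the foot), 60 mm high, wall 3 mm (46 mm inside diameter), inner floor 17 mm above its underside, empty, about 90 g. Seated in the large cup its rim stands 15 mm above the large cup's rim. The point is on its axis at half height (30 mm above its underside); z along the axis, up.
- cup_small_center (a point): Small cup, orange plastic, upright, open at the top: 38 mm outside diameter (30 mm at the foot), 58 mm high, wall 3 mm (32 mm inside diameter), inner floor 5 mm above its underside, about 60 g, holding the black cap. Seated in the medium cup its rim stands 15 mm above the medium cup's rim (30 mm above the large cup's rim when all are nested). The point is on its axis at half height (29 mm above its underside); z along the axis, up.
- cap_center (a point): Black plastic sample cap, a disc of 18 mm diameter, 12 mm high, 12 g, lying loose on the inner floor of the small cup. The point is its centre.
- part_left: Black moulded arm (bystander) lying loose on the bench on the left (+y) of the pad, 190 mm long, 60 mm wide, 24 mm high; origin at the middle of its underside, x along its length. Leave it alone.
- part_right: The same black moulded arm (bystander) on the right (-y) of the pad, 190 by 60 by 24 mm; origin at the middle of its underside, x along its length. Leave it alone.
- tape: Blue tape dispenser with a brown roll (bystander) standing loose on the bench beyond the pad, 60 by 130 mm, 87 mm high; origin at the centre of its underside. Leave it alone.
There are look-alikes about, which are no part of the job. Of the things shaped like the part that bears cup_small_center, the orange one is meant.

How it is judged:
By the outcome, as a careful person would: the job done as asked, in the order asked, and still so for the second after the job is handed in, while the arm keeps its last pose, push and grip.
It also fails if it takes over 64 s, if anything falls off the work surface, if the arm or the gripper's body presses on something with over 40 N, if the wrist force passes 120 N, or if a joint passes its speed limit or range.

### The arm

A 7-joint arm with a two-finger parallel gripper is mounted at the origin on the work surface. World frame = base frame: x ahead of the robot, y to its left, z up, the work surface at z = 0. Lengths are in m, angles in rad, forces in N, time in s.
With the tool pointing down it reaches from about 0.35 to 0.9 m from the base axis. Payload 8.1 kg.
Tool frame: the origin (TCP) lies at the very end of the fingers, on their centre line; the grasp point (between the pads) lies 19 mm behind it; z points along the fingers, y is the line along which they close (so a half turn about z gives the same grasp; the last joint's range is limited). The gripper opens to 92 mm and grips with 3 to 60 N. Pads are 19 mm wide; open, the fingers measure 130 mm over their backs; the gripper's body (75 mm by 190 mm) begins 47 mm behind the grasp point.
Start: joints at [-0.103, 0.434, 0.025, 1.573, -0.012, 1.134, -0.075], TCP at [0.625, -0, 0.227] pointing down, gripper open.
Joint ranges: [-2.62, 2.62], [-0.44, 2.09], [-1.27, 1.32], [0.08, 2.57], [-1.32, 4.46], [0.12, 2], [-2.74, 2.74]. Speed limits (rad/s): [2.22, 2.22, 3.01, 3.01, 3.14, 3.14, 3.14].

### API

Orientations are given as a rotation vector (axis times angle).
In Python, from cell import arm gives the robot as it stands.
- The arm moves only by the tool drive_tool, never from a script. Its argument "targets" is a list of rows, each a list of 7 numbers: the turn, a rotation vector about the world's x, y, z in units of 5 degrees (1.0 is 5 degrees), then the shift along the world's x, y, z in units of 40 mm (1.0 is 40 mm), then the opening, from 0 (shut) to 1 (fully open). In form: [[wx, wy, wz, dx, dy, dz, fingers], ...]. A call has 1 to 5 rows; each row is the pose to reach, as a shift and turn from the pose commanded when the call began; what a row does not reach only later rows make up. A row lasts 1/10 s, in which the tool goes at most 50 mm and 8.59 degrees, less where a joint would pass 70% of its speed; a pose out of reach is approached as far as the arm can. A call with a gripper value outside its range is refused whole. The fingers move at their own pace and stop on an object; "force" is the grip in N (left out, the last holds). Time passes only in rows, so rows that repeat a pose let the fingers close. It gives the time, the measured TCP pose, the force, the opening and the grip force at its end, in the units of the state.
- arm.observe(): the state, without advancing time (a new reading comes with each control period).
- arm.get_image(name): name is "scene" or "side" or "wrist"; returns a dict with "pixels" (400x640x3 uint8, red, green, blue), "intrinsics" (3x3 intrinsics, pixels), "rvec" (rotation vector, rad) and "tvec" (3), from world to camera coordinates, as OpenCV has them; the wrist camera has in their place "mount" (4x4, takes a point from camera to tool coordinates, whose origin is the TCP and whose axes are the flange's). Camera axes: x right, y down, z forward; pixel columns grow to the right and rows downward; lengths in m; the calibration is good to about 2 mm. The wrist camera is an equidistant fisheye: a pixel r from the principal point sees the ray r / f radians off the axis. A picture is of the moment at which its call begins: read the wrist's pose just before it. There is no depth.
- arm.sign_off(): hands the job in; it is judged then, once.
The state is a dict: "clock": time; "joints": joint angles; "dq": joint speeds; "joint_efforts": joint torques, N m; "position": TCP position; "ee_rot": TCP orientation; "force": force on the tool from outside, world axes, zero at the start; "ft_torque": the same for the moment, N m; "width": opening from 0.0 (shut) to 1.0 (fully open); "gripper_force": force on a finger pad.
Only numpy, scipy, OpenCV 4.12 (cv2) and the standard library are available. Lean on these libraries where they do the work, as an engineer would, in place of code of your own. Each camera call takes 0.05 s, during which the arm holds its last target. There are 200 camera calls.

## Working session

There is one attempt and no reset: what is moved stays moved. The work goes in short steps, Python scripts to look and compute and a tool call to move; the robot and the scene stay as the last step left them, time stands still between calls to the robot, and variables do not carry over. Pictures are saved under pics/ and viewed, at most 12 in all, crops included, and the job is handed in when it is done.

Besides the shell and the picture viewer there is one more tool, called after "Request:" as a command line: name --pt "numbers of a row" for each row, then --argument value for the rest. drive_tool: Moves the arm, as the interface text tells. Its arguments: {"type":"object","properties":{"targets":{"type":"array"},"force":{"type":"number"}},"required":["targets"]}

```bash
mkdir -p pics; python3 - <<'E'
from cell import arm
import cv2,numpy as np,pickle
s=arm.observe();print({k:np.round(v,3) for k,v in s.items()})
d={}
for n in ["scene","side","wrist"]:
    d[n]=arm.get_image(n);cv2.imwrite(f"pics/{n}0.png",d[n]["pixels"][...,::-1])
    print(n,{k:np.round(v,3).tolist() for k,v in d[n].items() if k!="pixels"})
pickle.dump((s,d),open("d0.pkl","wb"))
a=np.vstack([d["scene"]["pixels"],d["side"]["pixels"]]);cv2.imwrite("pics/a.png",cv2.resize(a[...,::-1],(480,600)))
E
```

```text
{'clock': np.float64(0.0), 'joints': array([-0.103,  0.435,  0.025,  1.574, -0.012,  1.134, -0.075]), 'dq': array([ 0.001,  0.003,  0.001, -0.   , -0.   , -0.001, -0.001]), 'joint_efforts': array([ 0.0000e+00, -6.6785e+01,  9.8500e-01, -3.1446e+01, -6.1000e-02,
        4.3000e-02,  0.0000e+00]), 'position': array([ 0.625, -0.   ,  0.226]), 'ee_rot': array([-2.221e+00, -2.221e+00,  2.000e-03]), 'force': array([ 0.263,  0.151, -0.829]), 'ft_torque': array([0.001, 0.023, 0.025]), 'gripper_force': np.float64(0.0), 'width': np.float64(0.998)}
scene {'intrinsics': [[451.868, 0.0, 322.251], [0.0, 451.868, 200.556], [0.0, 0.0, 1.0]], 'rvec': [2.058, 0.576, -0.307], 'tvec': [-0.516, -0.097, 1.566]}
side {'intrinsics': [[403.677, 0.0, 318.742], [0.0, 403.677, 195.907], [0.0, 0.0, 1.0]], 'rvec': [0.013, -2.774, 1.414], 'tvec': [0.596, 0.03, 1.083]}
wrist {'intrinsics': [[309.707, 0.0, 328.163], [0.0, 309.707, 203.507], [0.0, 0.0, 1.0]], 'mount': [[0.0, -0.97, -0.245, 0.066], [1.0, -0.0, 0.001, 0.001], [-0.001, -0.245, 0.97, -0.158], [0.0, 0.0, 0.0, 1.0]]}
```

View pics/scene0.png

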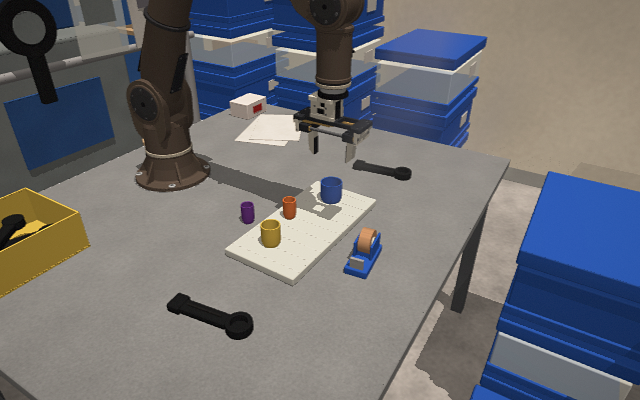

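View pics/side0.png

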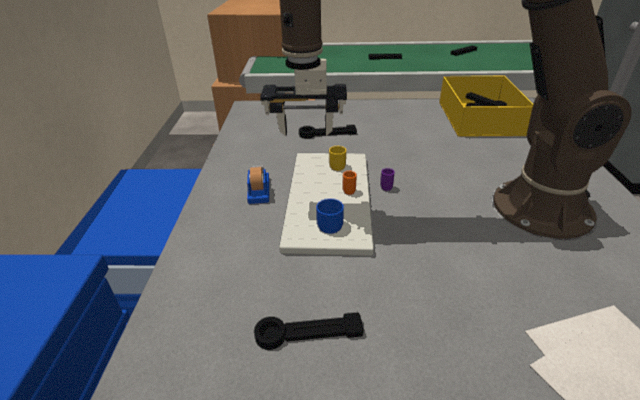

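View pics/wrist0.png

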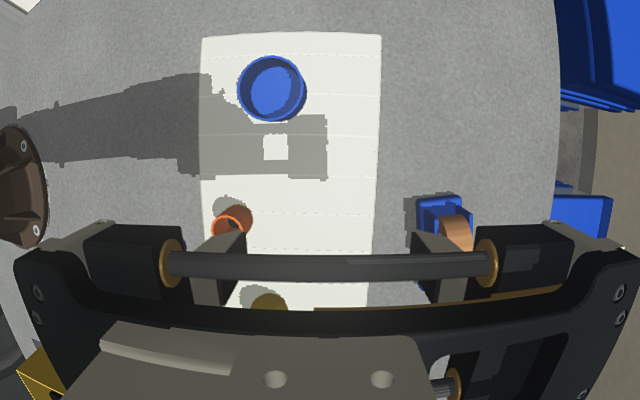

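The wrist and side views show blue (wrist 271,88), orange (235,220) and yellow (268,300) on the pad. There are two small-cup candidates in the scene view: orange at (289,208) on the pad and purple at (247,212) on the bench. Orange is the one meant, by its colour and because it stands on the pad. I'll measure and confirm it with one crop.

```bash
cat > h.py <<'E'
import cv2,numpy as np
H={"blue":[(105,120,60),(125,255,255)],"yellow":[(17,120,60),(30,255,255)],"orange":[(3,150,80),(14,255,255)],"purple":[(130,80,30),(160,255,255)]}
def mask(im,c):
    m=cv2.inRange(cv2.cvtColor(im["pixels"],cv2.COLOR_RGB2HSV),*map(np.array,H[c]))
    return cv2.morphologyEx(m,cv2.MORPH_CLOSE,np.ones((5,5)))
def blob(im,c,win):
    x0,y0,x1,y1=win;z=np.zeros((400,640),np.uint8);z[y0:y1,x0:x1]=mask(im,c)[y0:y1,x0:x1]
    k=max(cv2.findContours(z,0,2)[0],key=cv2.contourArea);h=cv2.convexHull(k)
    M=cv2.moments(h);return np.array([M["m10"]/M["m00"],M["m01"]/M["m00"]]),cv2.boundingRect(h)
def P(im):
    R=cv2.Rodrigues(np.array(im["rvec"]))[0];return np.array(im["intrinsics"])@np.c_[R,np.array(im["tvec"]).reshape(3)]
def tri(A,B,a,b):
    X=cv2.triangulatePoints(P(A),P(B),a.reshape(2,1),b.reshape(2,1)).ravel();X=X[:3]/X[3]
    q=P(A)@np.r_[X,1];return X,np.linalg.norm(q[:2]/q[2]-a)
def wray(im,R,t,uv):
    K=np.array(im["intrinsics"]);d=(np.array(uv)-K[:2,2])/K[0,0];r=np.hypot(*d)
    v=np.r_[d/r*np.sin(r),np.cos(r)];M=np.array(im["mount"])
    return t+R@M[:3,3],R@M[:3,:3]@v
def onplane(o,v,z): return o+v*(z-o[2])/v[2]
E
python3 - <<'E'
import pickle;from h import *
s,d=pickle.load(open("d0.pkl","rb"));A,B,W=d["scene"],d["side"],d["wrist"]
wa={"blue":(310,165,355,215),"yellow":(250,210,290,255),"orange":(275,190,305,225),"purple":(235,195,260,228)}
wb={"blue":(310,190,350,240),"yellow":(322,140,355,175),"orange":(338,165,360,200),"purple":(375,165,400,195)}
for c in wa:
    a,ra=blob(A,c,wa[c]);b,rb=blob(B,c,wb[c]);X,e=tri(A,B,a,b);print(c,a.round(1),ra,b.round(1),rb,X.round(4),round(e,2))
R=cv2.Rodrigues(s["ee_rot"])[0]
m=mask(W,"blue")
k=[k for k in cv2.findContours(m[:, :320],0,2)[0] if cv2.contourArea(k)>1500]
for q in k:
    (u,v),ax,an=cv2.fitEllipse(cv2.convexHull(q));print(u,v,ax,onplane(*wray(W,R,s["position"],(u,v)),.087))
for u,v in [(201,38),(381,36),(373,305)]: print("pad",onplane(*wray(W,R,s["position"],(u,v)),.025).round(3))
cv2.imwrite("pics/crop.png",cv2.resize(A["pixels"][170:270,220:360,::-1],None,fx=5,fy=5,interpolation=2))
E
```

```text
blue [330.8 189.6] (321, 177, 21, 27) [329.6 215.2] (316, 199, 28, 34) [0.5678 0.1034 0.0566] 0.26
yellow [270.  232.7] (260, 219, 20, 29) [337.2 157.5] (329, 146, 17, 25) [ 0.5445 -0.1722  0.0558] 0.28
orange [288.9 206.8] (283, 196, 13, 23) [349.  181.8] (343, 171, 13, 23) [ 0.5148 -0.0424  0.0557] 0.25
purple [247.1 211.8] (241, 201, 13, 23) [387.  178.6] (381, 168, 14, 23) [ 0.4038 -0.0952  0.03  ] 0.33
271.1895446777344 88.86771392822266 (65.79022216796875, 68.37862396240234) [0.57114901 0.1035289  0.087     ]
pad [0.47  0.183 0.025]
pad [0.687 0.176 0.025]
pad [ 0.687 -0.168  0.025]
```

View pics/crop.png

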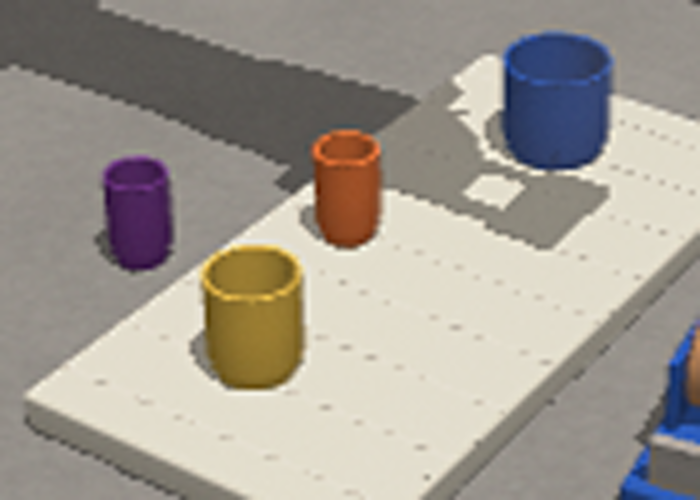

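The crop shows the orange cup on the pad, clearly distinct from the purple one on the bench. The measured centre heights (0.055–0.057 m) fit cups standing on the pad. Next I'll move to -y, so the wrist camera sees yellow and orange from above.

Request:
drive_tool --pt "0 0 0 -0.4 -1.2 0 1" --pt "0 0 0 -0.9 -2.4 0 1" --pt "0 0 0 -1.3 -3.6 0 1" --pt "0 0 0 -1.8 -4.8 0 1" --pt "0 0 0 -2.2 -6.0 0 1"

```text
clock: 0.65
position: [0.5376, -0.2361, 0.2267]
ee_rot: [-2.221, -2.221, 0.0]
force: [1.8, -1.1, -0.8]
width: 1.0
gripper_force: 0.0
```

Request:
drive_tool --pt "0 0 0 0 0 0 1" --pt "0 0 0 0 0 0 1" --pt "0 0 0 0 0 0 1"

```text
clock: 0.95
position: [0.5393, -0.2332, 0.2265]
ee_rot: [-2.219, -2.223, -0.001]
force: [-0.7, 0.4, -0.5]
width: 0.998
gripper_force: 0.0
```

```bash
cat >> h.py <<'E'
RIM={"blue":.087,"yellow":.085,"orange":.083}
def look(arm,name,cols=("blue","yellow","orange"),rim=RIM):
    s=arm.observe();W=arm.get_image("wrist");cv2.imwrite(f"pics/{name}.png",W["pixels"][...,::-1])
    R=cv2.Rodrigues(s["ee_rot"])[0];print(s["clock"],s["position"].round(4),s["ee_rot"].round(3))
    for c in cols:
        for q in cv2.findContours(mask(W,c),0,2)[0]:
            if cv2.contourArea(q)<500: continue
            # rim: undistort outline by casting the upper points to rim plane, min circle
            p=cv2.convexHull(q).reshape(-1,2);w=np.array([onplane(*wray(W,R,s["position"],x),rim[c])[:2] for x in p.astype(float)])
            if np.ptp(w,0).max()>.15: continue
            (x,y),r=cv2.minEnclosingCircle((w*1000).astype(np.float32))
            print(c,p.mean(0).round(0),cv2.boundingRect(p),"circ",round(x,1),round(y,1),round(r,1),"x",w[:,0].min().round(4),w[:,0].max().round(4),"y",w[:,1].min().round(4),w[:,1].max().round(4))
E
python3 - <<'E'
from cell import arm
from h import *
look(arm,"w1")
E
```

```text
0.95 [ 0.5393 -0.2332  0.2265] [-2.219e+00 -2.223e+00 -1.000e-03]
blue [506.  75.] (478, 25, 65, 98) circ 728.7 -100.0 57.3 x 0.696 0.7817 y -0.1543 -0.0428
yellow [336. 129.] (309, 105, 52, 52) circ 546.2 -170.6 25.2 x 0.5221 0.5711 y -0.1955 -0.1461
```

View pics/w1.png

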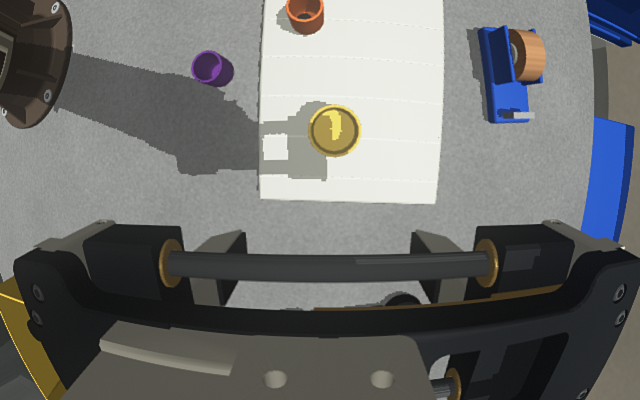

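The wrist view shows yellow at (334,129), giving (0.546, -0.171) with radius 25 mm as expected, and orange at the top edge (305,12). Next I'll get a closer view of orange.

Request:
drive_tool --pt "0 0 0 -0.2 1.0 -0.3 1" --pt "0 0 0 -0.4 2.0 -0.6 1" --pt "0 0 0 -0.6 3.1 -0.9 1" --pt "0 0 0 -0.6 3.1 -0.9 1" --pt "0 0 0 -0.6 3.1 -0.9 1"

```text
clock: 1.5
position: [0.5151, -0.108, 0.1907]
ee_rot: [-2.215, -2.227, -0.0]
force: [1.1, -0.3, -0.6]
width: 1.003
gripper_force: 0.0
```

```bash
python3 - <<'E'
from cell import arm
from h import *
look(arm,"w2")
E
```

```text
1.5 [ 0.5151 -0.108   0.1907] [-2.215 -2.227 -0.   ]
blue [622. 209.] (602, 165, 38, 86) circ 897.9 -116.1 68.6 x 0.8599 0.9417 y -0.1734 -0.0578
blue [528. 174.] (508, 122, 62, 103) circ 727.6 -72.7 60.0 x 0.6853 0.7697 y -0.1289 -0.0227
blue [625.  54.] (609, 0, 31, 86) circ 902.8 115.8 78.7 x 0.8602 0.9434 y 0.0478 0.1833
```

```bash
python3 - <<'E'
import h;from h import *
im=cv2.imread("pics/w2.png");hsv=cv2.cvtColor(im,cv2.COLOR_BGR2HSV)
m=cv2.inRange(hsv,np.array((0,100,40)),np.array((16,255,255)))
for q in cv2.findContours(m,0,2)[0]:
    if cv2.contourArea(q)>100: print(cv2.boundingRect(q),cv2.contourArea(q),np.median(hsv[cv2.drawContours(np.zeros(m.shape,np.uint8),[q],-1,1,-1)>0],0))
E
```

```text
(544, 134, 34, 55) 1407.5 [ 14. 121. 163.]
(307, 105, 44, 43) 1409.5 [ 10. 132. 130.]
```

View pics/w2.png

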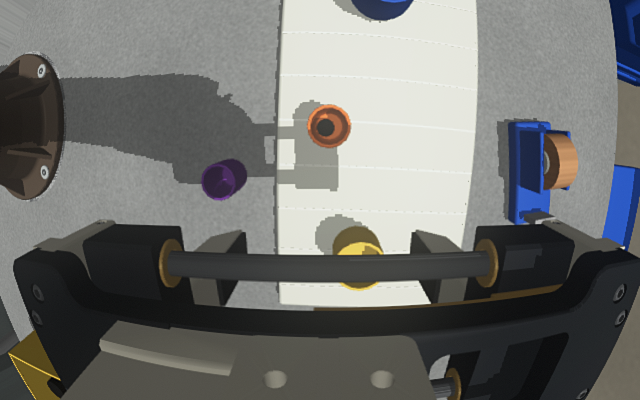

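The view shows orange at (329,126) with the black cap inside, and yellow at (357,258), partly under the bar. I'll compute the orange centre.

```bash
sed -i 's/(3,150,80),(14,255,255)/(0,100,40),(16,255,255)/' h.py; python3 - <<'E'
from cell import arm
from h import *
look(arm,"w2b",("orange",))
E
```

```text
1.55 [ 0.5154 -0.1097  0.191 ] [2.218 2.224 0.   ]
orange [567. 162.] (544, 132, 34, 55) circ 758.8 -61.3 34.4 x 0.7359 0.7915 y -0.0917 -0.0331
orange [326. 125.] (306, 103, 44, 43) circ 516.2 -41.1 18.6 x 0.4976 0.5342 y -0.0596 -0.0234
```

Request:
drive_tool --pt "0 0 0 0 0.85 0 1" --pt "0 0 0 0 1.7 -0.3 1" --pt "0 0 0 0 1.7 -1.2 1" --pt "0 0 0 0 1.7 -2.2 1" --pt "0 0 0 0 1.7 -2.8 1"

```text
clock: 2.1
position: [0.5144, -0.0435, 0.0767]
ee_rot: [-2.222, -2.22, 0.002]
force: [-0.5, 0.4, 1.0]
width: 1.003
gripper_force: 0.0
```

Request:
drive_tool --pt "0 0 0 0 0 -0.15 1" --pt "0 0 0 0 0 -0.15 1" --pt "0 0 0 0 0 -0.15 1"

```text
clock: 2.4
position: [0.5161, -0.0431, 0.074]
ee_rot: [2.221, 2.219, 0.002]
force: [0.2, -0.0, -0.5]
width: 1.0
gripper_force: 0.0
```

Request:
drive_tool --pt "0 0 0 0 0.04 -0.04 0.6" --pt "0 0 0 0 0.04 -0.04 0.3" --pt "0 0 0 0 0.04 -0.04 0.3" --pt "0 0 0 0 0.04 -0.04 0.3" --pt "0 0 0 0 0.04 -0.04 0.3" --force 12

```text
clock: 2.9
position: [0.515, -0.041, 0.0713]
ee_rot: [2.221, 2.221, 0.0]
force: [-0.0, 0.0, 0.3]
width: 0.612
gripper_force: 0.0
```

Request:
drive_tool --pt "0 0 0 0 0 0 0.3" --pt "0 0 0 0 0 0 0.3" --pt "0 0 0 0 0 0 0.3"

```text
clock: 3.2
position: [0.5149, -0.041, 0.0711]
ee_rot: [2.222, 2.221, -0.0]
force: [-0.6, 0.6, -0.7]
width: 0.416
gripper_force: 12.0
```

Request:
drive_tool --pt "0 0 0 0 0 0.2 0.3" --pt "0 0 0 0 0 0.6 0.3" --pt "0 0 0 0 0 1.1 0.3" --pt "0 0 0 0 0 1.6 0.3" --pt "0 0 0 0 0 2.0 0.3"

```text
clock: 3.7
position: [0.5151, -0.041, 0.1528]
ee_rot: [2.221, 2.221, 0.001]
force: [0.4, -0.1, -1.6]
width: 0.417
gripper_force: 12.0
```

Request:
drive_tool --pt "0 0 0 0.1 -0.4 0.2 0.3" --pt "0 0 0 0.3 -1.2 0.2 0.3" --pt "0 0 0 0.5 -2.0 0.2 0.3" --pt "0 0 0 0.7 -2.8 0.2 0.3" --pt "0 0 0 0.78 -3.24 0.2 0.3"

```text
clock: 4.2
position: [0.5463, -0.1739, 0.1597]
ee_rot: [2.223, 2.217, -0.001]
force: [-0.5, 0.7, -1.0]
width: 0.414
gripper_force: 12.0
```

Request:
drive_tool --pt "0 0 0 0 0 0 0.3" --pt "0 0 0 0 0 0 0.3" --pt "0 0 0 0 0 0 0.3"

```text
clock: 4.5
position: [0.546, -0.1692, 0.1593]
ee_rot: [-2.219, -2.223, -0.001]
force: [-0.3, 0.7, -1.2]
width: 0.421
gripper_force: 12.0
```

```bash
python3 - <<'E'
from cell import arm
from h import *
A=arm.get_image("scene");B=arm.get_image("side");s=arm.observe();print(s["position"].round(4),s["gripper_force"])
for n,I in (("A",A),("B",B)): cv2.imwrite(f"pics/n{n}.png",I["pixels"][...,::-1])
a=A["pixels"][130:280,200:360,::-1];b=B["pixels"][80:230,260:420,::-1]
cv2.imwrite("pics/pair.png",cv2.resize(np.hstack([a,b]),None,fx=2.5,fy=2.5))
E
```

```text
[ 0.5461 -0.1692  0.1593] 11.998535078018904
```

View pics/pair.png

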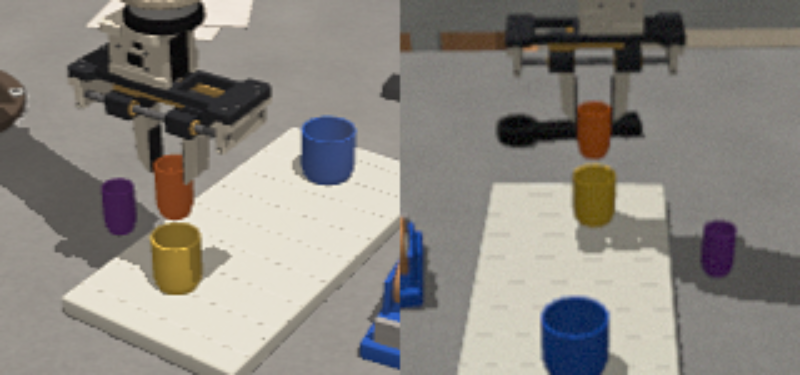

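Orange hangs level directly above yellow in both views (scene about 175,190 over 177,258 in the crop). I'll check the axes numerically.

```bash
python3 - <<'E'
from cell import arm
from h import *
I={n:arm.get_image(n) for n in("scene","side")}
win={"scene":{"orange":(255,180,292,218),"yellow":(250,215,290,255)},"side":{"orange":(325,112,350,145),"yellow":(322,143,355,175)}}
Y,e=tri(I["scene"],I["side"],*[blob(I[n],"yellow",win[n]["yellow"])[0] for n in I]);print("yellow",Y.round(4),e)
print("TCP",arm.observe()["position"].round(4))
from itertools import product
rows={}
for n in I:
    x0,y0,x1,y1=win[n]["orange"];m=mask(I[n],"orange")[y0:y1,x0:x1]
    ys=[y for y in range(m.shape[0]) if m[y].any()]
    for z in (.105,.115,.125):
        q=P(I[n])@np.r_[Y[:2],z,1];q=q[:2]/q[2];r=int(round(q[1]))-y0
        if 0<=r<m.shape[0] and m[r].any():
            xs=np.flatnonzero(m[r]);print(n,z,"pred",q.round(1),"orange cols",x0+xs.min(),x0+xs.max(),"mid",x0+(xs.min()+xs.max())/2)
    print(n,"foot row",y0+max(ys),"scale px/m per x,y",[(np.round((lambda f:f(Y+d)-f(Y))(lambda X:(lambda q:q[0]/q[2])(P(I[n])@np.r_[X,1]))*1000,1)) for d in (np.array([.001,0,0]),np.array([0,.001,0]))])
E
```

```text
yellow [ 0.5447 -0.172   0.0558] 0.3766889834823481
TCP [ 0.5461 -0.1696  0.1593]
scene 0.105 pred [268.9 216.8] orange cols 267 272 mid 269.5
scene 0.115 pred [268.7 213.5] orange cols 263 275 mid 269.0
scene 0.125 pred [268.5 210.2] orange cols 263 276 mid 269.5
scene foot row 217 scale px/m per x,y [np.float64(310.7), np.float64(229.9)]
side 0.105 pred [337.  143.1] orange cols 337 338 mid 337.5
side 0.115 pred [337. 140.] orange cols 332 342 mid 337.0
side 0.125 pred [337.1 136.9] orange cols 331 343 mid 337.0
side foot row 143 scale px/m per x,y [np.float64(-335.4), np.float64(5.5)]
```

Aligned to within about 2 mm. Lowering.

Request:
drive_tool --pt "0 0 0 0 -0.03 -0.4 0.3" --pt "0 0 0 0 -0.03 -0.8 0.3" --pt "0 0 0 0 -0.03 -1.1 0.3" --pt "0 0 0 0 -0.03 -1.4 0.3" --pt "0 0 0 0 -0.03 -1.6 0.3"

```text
clock: 5.2
position: [0.5458, -0.1715, 0.0942]
ee_rot: [-2.221, -2.221, 0.001]
force: [-0.5, 0.3, -1.3]
width: 0.415
gripper_force: 12.0
```

Request:
drive_tool --pt "0 0 0 0 0 -0.04 0.3" --pt "0 0 0 0 0 -0.08 0.3" --pt "0 0 0 0 0 -0.11 0.3" --pt "0 0 0 0 0 -0.13 0.3" --pt "0 0 0 0 0 -0.13 0.3"

```text
clock: 5.7
position: [0.5462, -0.1718, 0.0902]
ee_rot: [2.221, 2.221, 0.0]
force: [-0.7, 1.3, -0.8]
width: 0.423
gripper_force: 12.0
```

Request:
drive_tool --pt "0 0 0 0 0 -0.03 0.3" --pt "0 0 0 0 0 -0.05 0.3" --pt "0 0 0 0 0 -0.05 0.3"

```text
clock: 6.0
position: [0.5462, -0.1718, 0.0881]
ee_rot: [2.221, 2.221, 0.0]
force: [-0.4, 0.4, 2.0]
width: 0.418
gripper_force: 12.0
```

Contact: the vertical force stepped from about -1 to +2 N at the expected height. Releasing and backing off.

Request:
drive_tool --pt "0 0 0 0 0 0 0.5" --pt "0 0 0 0 0 0 0.7" --pt "0 0 0 0 0 0 1" --pt "0 0 0 0 0 0 1" --pt "0 0 0 0 0 0 1"

```text
clock: 6.5
position: [0.5461, -0.1718, 0.0879]
ee_rot: [-2.221, -2.221, -0.0]
force: [0.2, -0.3, 0.0]
width: 0.803
gripper_force: 0.0
```

Request:
drive_tool --pt "0 0 0 0 0 0.4 1" --pt "0 0 0 0 -0.4 1.2 1" --pt "0 0 0 0 -1.4 2.0 1" --pt "0 0 0 0 -1.8 2.4 1" --pt "0 0 0 0 -1.8 2.4 1"

```text
clock: 7.0
position: [0.5468, -0.2481, 0.1868]
ee_rot: [2.223, 2.212, 0.001]
force: [0.0, 0.0, 0.4]
width: 1.002
gripper_force: 0.0
```

```bash
python3 - <<'E'
from cell import arm
from h import *
look(arm,"w3",("yellow","orange"),{"yellow":.085,"orange":.1})
a=cv2.imread("pics/w3.png")[40:230,240:420]
b=arm.get_image("side")["pixels"][110:210,290:400,::-1]
cv2.imwrite("pics/v3.png",np.hstack([cv2.resize(a,(400,400)),cv2.resize(b,(400,400))]))
E
```

```text
7.0 [ 0.5468 -0.2481  0.1868] [2.223e+00 2.212e+00 1.000e-03]
yellow [324. 113.] (295, 83, 61, 60) circ 546.2 -170.6 25.4 x 0.5213 0.5711 y -0.1954 -0.1457
orange [328. 115.] (303, 90, 49, 48) circ 547.7 -172.1 19.3 x 0.5291 0.5666 y -0.1907 -0.1534
orange [544.  32.] (519, 5, 41, 57) circ 747.9 -81.1 33.4 x 0.7253 0.7754 y -0.1106 -0.0513
```

View pics/v3.png

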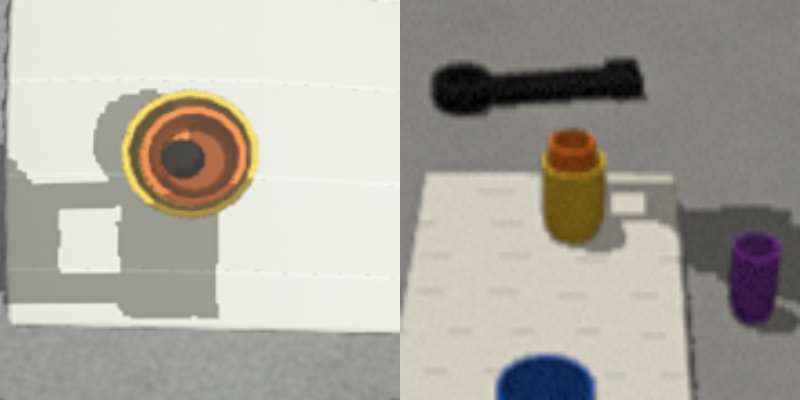

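Orange sits concentric in yellow with its cap inside, upright with about 15 mm of rim showing, and yellow has not moved. Next I'll grasp yellow by its upper 11 mm.

Request:
drive_tool --pt "0 0 0 0 0.9 0 1" --pt "0 0 0 0 1.93 -0.2 1" --pt "0 0 0 0 1.93 -1.2 1" --pt "0 0 0 0 1.93 -2.2 1" --pt "0 0 0 0 1.93 -2.7 1"

```text
clock: 7.6
position: [0.5435, -0.1635, 0.0718]
ee_rot: [-2.214, -2.221, 0.004]
force: [-0.5, -0.5, -0.2]
width: 0.995
gripper_force: 0.0
```

Request:
drive_tool --pt "0 0 0 0 0 -0.13 1" --pt "0 0 0 0 0 -0.13 1" --pt "0 0 0 0 0 -0.13 1"

```text
clock: 7.9
position: [0.5467, -0.1661, 0.0715]
ee_rot: [2.22, 2.222, 0.001]
force: [0.2, 0.1, 0.0]
width: 1.0
gripper_force: 0.0
```

Request:
drive_tool --pt "0 0 0 0 -0.12 0.06 1" --pt "0 0 0 0 -0.12 0.06 1" --pt "0 0 0 0 -0.12 0.06 0.4" --pt "0 0 0 0 -0.12 0.06 0.4" --pt "0 0 0 0 -0.12 0.06 0.4" --force 16

```text
clock: 8.4
position: [0.5461, -0.1713, 0.0733]
ee_rot: [2.221, 2.221, 0.0]
force: [0.9, -0.6, -0.7]
width: 0.789
gripper_force: 0.0
```

Request:
drive_tool --pt "0 0 0 0 0 0 0.4" --pt "0 0 0 0 0 0 0.4" --pt "0 0 0 0 0 0 0.4" --pt "0 0 0 0 0 0 0.4"

```text
clock: 8.8
position: [0.546, -0.1713, 0.0731]
ee_rot: [-2.221, -2.221, 0.0]
force: [0.3, -0.5, -0.1]
width: 0.552
gripper_force: 16.0
```

Request:
drive_tool --pt "0 0 0 0 0 0.2 0.4" --pt "0 0 0 0 0 0.6 0.4" --pt "0 0 0 0 0 1.2 0.4" --pt "0 0 0 0 0 1.8 0.4" --pt "0 0 0 0 0 2.25 0.4"

```text
clock: 9.3
position: [0.5464, -0.1715, 0.1651]
ee_rot: [2.221, 2.221, 0.001]
force: [0.0, -0.4, -2.0]
width: 0.552
gripper_force: 16.0
```

Request:
drive_tool --pt "0 0 0 0.1 0.4 0 0.4" --pt "0 0 0 0.2 1.1 0 0.4" --pt "0 0 0 0.3 1.9 0 0.4" --pt "0 0 0 0.4 2.7 0 0.4" --pt "0 0 0 0.5 3.5 0 0.4"

```text
clock: 9.8
position: [0.566, -0.0302, 0.1637]
ee_rot: [2.222, 2.221, 0.0]
force: [0.4, -0.3, -1.4]
width: 0.546
gripper_force: 16.0
```

Request:
drive_tool --pt "0 0 0 0.05 0.7 0 0.4" --pt "0 0 0 0.12 1.2 0 0.4" --pt "0 0 0 0.12 1.5 0 0.4" --pt "0 0 0 0.12 1.5 0 0.4" --pt "0 0 0 0.12 1.5 0 0.4"

```text
clock: 10.3
position: [0.5707, 0.0274, 0.1633]
ee_rot: [2.222, 2.22, -0.001]
force: [-0.6, 0.4, -1.9]
width: 0.552
gripper_force: 16.0
```

```bash
python3 - <<'E'
from cell import arm
from h import *
look(arm,"w4",("blue",))
E
```

```text
10.3 [0.5707 0.0274 0.1633] [ 2.222e+00  2.220e+00 -1.000e-03]
blue [616. 226.] (595, 209, 39, 42) circ 904.3 0.7 46.1 x 0.865 0.9432 y -0.0262 0.0276
blue [324. 114.] (282, 69, 86, 85) circ 568.9 105.3 32.4 x 0.5372 0.6011 y 0.0733 0.1374
```

Blue refined to (0.569, 0.105), which agrees with the triangulation after the same offset. Moving over it and checking.

Request:
drive_tool --pt "0 0 0 0 0.4 0 0.4" --pt "0 0 0 -0.04 1.0 0 0.4" --pt "0 0 0 -0.04 1.6 0 0.4" --pt "0 0 0 -0.04 1.93 0 0.4" --pt "0 0 0 -0.04 1.93 0 0.4"

```text
clock: 10.85
position: [0.5691, 0.1081, 0.1631]
ee_rot: [-2.218, -2.224, -0.001]
force: [0.1, 0.2, -1.7]
width: 0.549
gripper_force: 16.0
```

Request:
drive_tool --pt "0 0 0 0 0 0 0.4" --pt "0 0 0 0 0 0 0.4"

```text
clock: 11.05
position: [0.5694, 0.104, 0.1631]
ee_rot: [2.223, 2.219, -0.001]
force: [-0.2, -0.4, -2.2]
width: 0.551
gripper_force: 16.0
```

```bash
python3 - <<'E'
from cell import arm
from h import *
I={n:arm.get_image(n) for n in("scene","side")}
print("TCP",arm.observe()["position"].round(4))
win={"scene":{"b":(310,165,355,215),"y":(300,130,360,190)},"side":{"b":(310,170,350,240),"y":(300,120,360,200)}}
Y,e=tri(I["scene"],I["side"],*[blob(I[n],"blue",win[n]["b"])[0] for n in I]);print("blue",Y.round(4),e)
for n in I:
    m=mask(I[n],"yellow")
    for z in (.125,.135,.145):
        q=P(I[n])@np.r_[Y[:2],z,1];q=q[:2]/q[2];r=int(round(q[1]));w=m[r,int(q[0])-25:int(q[0])+25];xs=np.flatnonzero(w)
        if len(xs): print(n,z,q.round(1),int(q[0])-25+xs.min(),int(q[0])-25+xs.max(),"mid",int(q[0])-25+(xs.min()+xs.max())/2)
a=I["scene"]["pixels"][110:230,260:390,::-1];b=I["side"]["pixels"][100:220,270:400,::-1]
cv2.imwrite("pics/v4.png",cv2.resize(np.hstack([a,b]),None,fx=3,fy=3))
E
```

```text
TCP [0.5694 0.1043 0.1632]
blue [0.5673 0.104  0.0554] 0.060971896836350126
scene 0.125 [331.  169.3] 324 339 mid 331.5
scene 0.135 [331.  166.3] 324 339 mid 331.5
scene 0.145 [331.1 163.2] 324 340 mid 332.0
side 0.125 [329.3 192.6] 319 339 mid 329.0
side 0.135 [329.3 189.1] 319 339 mid 329.0
side 0.145 [329.3 185.5] 319 339 mid 329.0
```

View pics/v4.png

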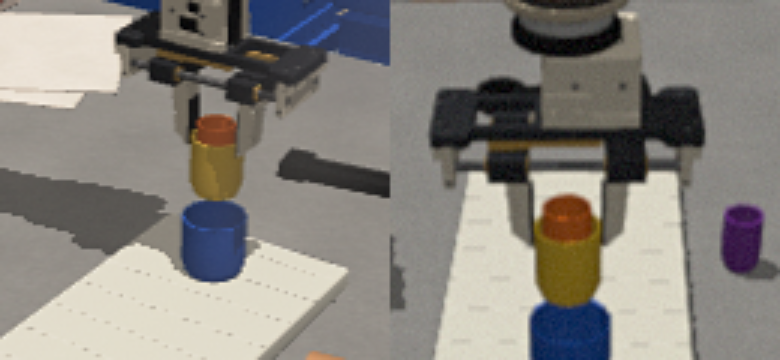

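The pair hangs level over blue, aligned to within about 1 px in both views. Lowering.

Request:
drive_tool --pt "0 0 0 0 0 -0.4 0.4" --pt "0 0 0 0 0 -0.8 0.4" --pt "0 0 0 0 0 -1.2 0.4" --pt "0 0 0 0 0 -1.5 0.4" --pt "0 0 0 0 0 -1.68 0.4"

```text
clock: 11.65
position: [0.5689, 0.1051, 0.0949]
ee_rot: [-2.222, -2.22, 0.002]
force: [-0.4, 0.2, -1.6]
width: 0.551
gripper_force: 16.0
```

Request:
drive_tool --pt "0 0 0 0 0 -0.04 0.4" --pt "0 0 0 0 0 -0.07 0.4" --pt "0 0 0 0 0 -0.1 0.4" --pt "0 0 0 0 0 -0.1 0.4" --pt "0 0 0 0 0 -0.1 0.4"

```text
clock: 12.15
position: [0.5695, 0.1059, 0.0924]
ee_rot: [2.221, 2.221, 0.001]
force: [-0.1, 0.4, -0.8]
width: 0.551
gripper_force: 16.0
```

Request:
drive_tool --pt "0 0 0 0 0 -0.03 0.4" --pt "0 0 0 0 0 -0.05 0.4" --pt "0 0 0 0 0 -0.05 0.4"

```text
clock: 12.45
position: [0.5693, 0.1059, 0.0901]
ee_rot: [2.221, 2.221, 0.0]
force: [-0.8, -1.0, -0.3]
width: 0.549
gripper_force: 16.0
```

Request:
drive_tool --pt "0 0 0 0 0 -0.02 0.4" --pt "0 0 0 0 0 -0.02 0.4" --pt "0 0 0 0 0 -0.02 0.4"

```text
clock: 12.75
position: [0.5694, 0.1059, 0.09]
ee_rot: [2.221, 2.221, 0.001]
force: [-3.1, -0.4, 9.3]
width: 0.551
gripper_force: 16.0
```

Seated on the floor (9 N contact). Releasing.

Request:
drive_tool --pt "0 0 0 0 0 0.01 0.6" --pt "0 0 0 0 0 0.01 0.8" --pt "0 0 0 0 0 0.01 1" --pt "0 0 0 0 0 0.01 1" --pt "0 0 0 0 0 0.01 1"

```text
clock: 13.25
position: [0.5693, 0.1058, 0.0894]
ee_rot: [-2.222, -2.221, 0.0]
force: [0.7, -0.5, 0.5]
width: 0.901
gripper_force: 0.0
```

Request:
drive_tool --pt "0 0 0 0 0 0.4 1" --pt "0 0 0 0 -0.4 1.2 1" --pt "0 0 0 0 -1.4 2.0 1" --pt "0 0 0 0 -1.8 2.4 1" --pt "0 0 0 0 -1.8 2.4 1"

```text
clock: 13.75
position: [0.5709, 0.0302, 0.1883]
ee_rot: [2.224, 2.213, 0.004]
force: [0.3, -0.3, 0.3]
width: 1.001
gripper_force: 0.0
```

```bash
python3 - <<'E'
from cell import arm
from h import *
look(arm,"w5",("blue","yellow","orange"),{"blue":.087,"yellow":.102,"orange":.117})
a=cv2.imread("pics/w5.png")[40:230,240:420]
b=arm.get_image("side")["pixels"][160:260,280:390,::-1]
cv2.imwrite("pics/v5.png",np.hstack([cv2.resize(a,(400,400)),cv2.resize(b,(400,400))]))
E
```

```text
13.75 [0.5709 0.0302 0.1883] [2.224 2.213 0.004]
blue [608. 223.] (583, 206, 44, 38) circ 920.3 -0.8 52.3 x 0.873 0.9655 y -0.027 0.0255
blue [324. 114.] (285, 78, 78, 76) circ 568.8 105.4 32.4 x 0.5371 0.6011 y 0.0739 0.1371
yellow [322. 113.] (292, 82, 66, 64) circ 570.2 106.5 25.8 x 0.5447 0.5954 y 0.0816 0.1315
orange [323. 116.] (299, 91, 52, 52) circ 570.3 103.4 19.3 x 0.5514 0.5888 y 0.0847 0.1226
```

View pics/v5.png

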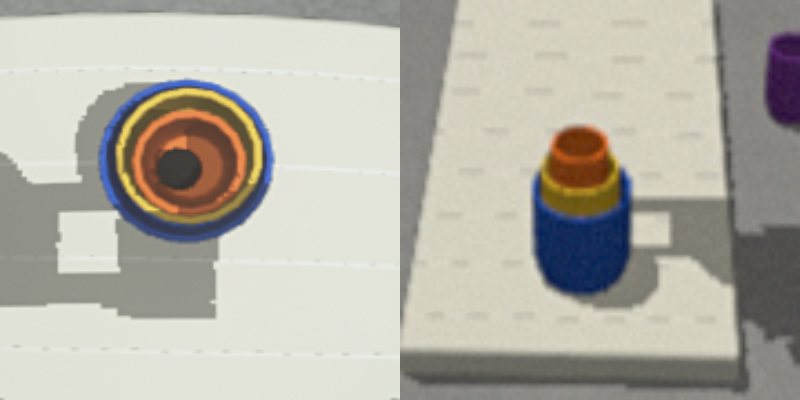

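All three are nested upright and concentric, with the cap inside. Next I'll grip blue with the tips about 26 mm below its rim, which keeps the gripper body clear of the orange rim.

Request:
drive_tool --pt "0 0 0 0 0.9 0 1" --pt "0 0 0 0 1.79 0 1" --pt "0 0 0 0 1.79 -0.4 1" --pt "0 0 0 0 1.79 -0.8 1" --pt "0 0 0 0 1.79 -1.2 1"

```text
clock: 14.35
position: [0.5681, 0.1076, 0.1355]
ee_rot: [-2.217, -2.224, 0.002]
force: [0.5, -0.2, 0.6]
width: 1.002
gripper_force: 0.0
```

Request:
drive_tool --pt "0 0 0 0 0 0 1" --pt "0 0 0 0 0 0 1"

```text
clock: 14.55
position: [0.5685, 0.1065, 0.1368]
ee_rot: [-2.219, -2.222, 0.002]
force: [-0.3, 0.5, -0.1]
width: 0.999
gripper_force: 0.0
```

Request:
drive_tool --pt "0 0 0 0.02 -0.03 -0.5 1" --pt "0 0 0 0.02 -0.03 -1.0 1" --pt "0 0 0 0.02 -0.03 -1.5 1" --pt "0 0 0 0.02 -0.03 -1.8 1" --pt "0 0 0 0.02 -0.03 -1.85 1"

```text
clock: 15.05
position: [0.5695, 0.1044, 0.0627]
ee_rot: [-2.22, -2.221, 0.002]
force: [0.0, -0.4, -0.4]
width: 1.0
gripper_force: 0.0
```

Request:
drive_tool --pt "0 0 0 0 0 0 1" --pt "0 0 0 0 0 0 0.6" --pt "0 0 0 0 0 0 0.6" --pt "0 0 0 0 0 0 0.6" --pt "0 0 0 0 0 0 0.6" --force 25

```text
clock: 15.55
position: [0.57, 0.1043, 0.064]
ee_rot: [2.221, 2.221, 0.0]
force: [-2.2, -0.9, 4.3]
width: 0.726
gripper_force: 25.0
```

Request:
drive_tool --pt "0 0 0 0 0 0 0.6" --pt "0 0 0 0 0 0 0.6"

```text
clock: 15.75
position: [0.57, 0.1043, 0.064]
ee_rot: [-2.221, -2.221, -0.0]
force: [-2.3, -0.5, 6.1]
width: 0.725
gripper_force: 25.0
```

Request:
drive_tool --pt "0 0 0 0 0 0.1 0.6" --pt "0 0 0 0 0 0.3 0.6" --pt "0 0 0 0 0 0.6 0.6" --pt "0 0 0 0 0 1.0 0.6" --pt "0 0 0 0 0 1.4 0.6"

```text
clock: 16.25
position: [0.5701, 0.1042, 0.1208]
ee_rot: [2.221, 2.221, 0.0]
force: [-0.0, -0.0, -3.1]
width: 0.726
gripper_force: 25.0
```

Request:
drive_tool --pt "0 0 0 0 0 0.4 0.6" --pt "0 0 0 0 0 0.8 0.6" --pt "0 0 0 0 0 1.2 0.6" --pt "0 0 0 0 0 1.6 0.6" --pt "0 0 0 0 0 1.8 0.6"

```text
clock: 16.75
position: [0.5707, 0.1044, 0.1938]
ee_rot: [2.221, 2.22, 0.004]
force: [-0.1, -0.1, -2.2]
width: 0.722
gripper_force: 25.0
```

Request:
drive_tool --pt "0 0 0 0 0 0.1 0.6" --pt "0 0 0 0 0 0.1 0.6" --pt "0 0 0 0 0 0.1 0.6" --pt "0 0 0 0 0 0.1 0.6" --pt "0 0 0 0 0 0.1 0.6"

```text
clock: 17.25
position: [0.5697, 0.1042, 0.1949]
ee_rot: [-2.221, -2.221, 0.002]
force: [-0.4, 0.2, -3.0]
width: 0.725
gripper_force: 25.0
```

Request:
drive_tool --pt "0 0 0 0 0 0 0.6" --pt "0 0 0 0 0 0 0.6" --pt "0 0 0 0 0 0 0.6" --pt "0 0 0 0 0 0 0.6" --pt "0 0 0 0 0 0 0.6"

```text
clock: 17.75
position: [0.57, 0.1042, 0.1955]
ee_rot: [-2.222, -2.221, 0.0]
force: [-0.3, 0.1, -2.8]
width: 0.722
gripper_force: 25.0
```

```bash
python3 - <<'E'
from cell import arm
from h import *
I=arm.get_image("side");A=arm.get_image("scene");s=arm.observe();print(s["position"].round(4),s["force"].round(1),s["gripper_force"],abs(s["dq"]).max())
b=I["pixels"][80:260,250:420,::-1];a=A["pixels"][80:260,240:410,::-1]
cv2.imwrite("pics/v6.png",cv2.resize(np.hstack([a,b]),None,fx=2.3,fy=2.3))
E
```

```text
[0.5701 0.1042 0.1956] [ 0.2 -0.7 -2.4] 24.998893048614264 0.0027455542075177685
```

View pics/v6.png

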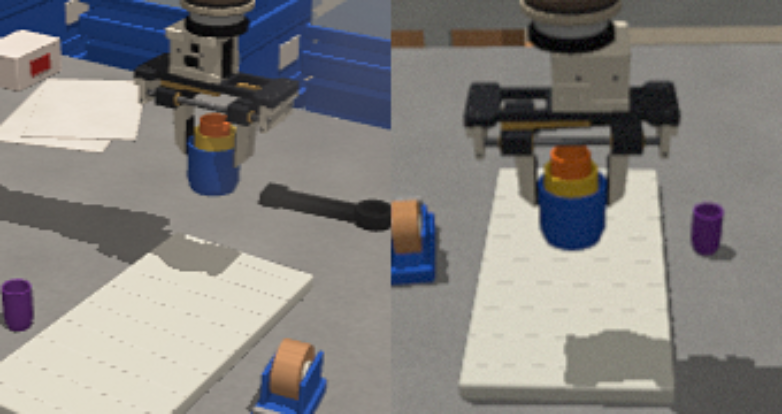

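The nest is held level about 13 cm above the pad, all three cups seated and the arm steady. Handing in.

```bash
python3 -c "
from cell import arm
print(arm.sign_off())"
```

```text
the job is handed in; nothing more can be done
None
```

I nested orange (cap inside) in yellow and yellow in blue, then handed in with the arm holding the whole nest by the blue cup, level and steady about 13 cm above the pad.

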